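# Clamp and gauge-mark a test bar in the marking jig

### The arm

A 6-joint arm with a two-finger parallel gripper is mounted at the origin on the work surface. World frame = base frame: x ahead of the robot, y to its left, z up, the work surface at z = 0. Lengths are in m, angles in rad, forces in N, time in s.
With the tool pointing down it reaches from about 0.275 to 0.875 m from the base axis. Payload 12.5 kg.
Tool frame: the origin (TCP) lies on the centre line of the jaws, within the pads' length; the fingertips stand manip.tip_reach ahead of it and the grasp point (between the pads) lies 2 mm behind it (manip.tip_reach is the distance from the TCP to the fingertips, in m); z points along the fingers, y is the line along which they close (so a half turn about z gives the same grasp; the last joint's range is limited). The gripper opens to 85 mm and grips with 20 to 120 N. Pads are 22 mm wide; open, the fingers measure 114 mm over their backs; the gripper's body (76 mm by 85 mm) begins 54 mm behind the grasp point. The pads swing forward as they close: fully open they stand 13 mm farther back than shut.
Start: joints at [-1.233, 0.351, 1.652, -0, 1.139, -0.085], TCP at [0.226, -0.502, 0.248] pointing down, gripper open.
Joint ranges: [-2.75, 2.75], [-0.79, 2.1], [0.01, 2.65], [-1.57, 4.71], [0.07, 3.14], [-2.87, 2.87]. Speed limits (rad/s): [2.22, 2.22, 2.79, 3.14, 3.14, 3.14].

### API

Orientations are given as a unit quaternion [x, y, z, w].
In Python, from cell import manip gives the robot as it stands. The module is installed in compiled form; this text tells all that it offers.
- The arm moves only by the tool carry_out, never from a script. Its argument "steps" is a list of rows, each a list of 5 numbers: the opening, from 0 (shut) to 1 (fully open), then the shift along the tool's x, y, z in m, then the turn about the tool's z in rad. A call has 1 to 10 rows; each row shifts and turns the commanded pose from where the row before left it, along the tool's axes as they then stand; what a row does not reach is not made up. A row lasts 1/10 s, in which the tool goes at most 50 mm and 8.59 degrees, less where a joint would pass 70% of its speed; a pose out of reach is approached as far as the arm can. A call with a gripper value outside its range is refused whole. The fingers move at their own pace and stop on an object; "newtons" is the grip in N (left out, the last holds). Time passes only in rows, so rows that do not move let the fingers close. It gives the time, the measured TCP pose, the force, the opening and the grip force at its end, in the units of the state.
- manip.state(): the state, without advancing time (a new reading comes with each control period).
- manip.grab_frame(name): name is "side" or "top"; returns a dict with "frame" (384x512x3 uint8, red, green, blue), "depth" (384x512 float32, m along the optical axis (not along the pixel's ray), 0 where there is no reading), "fovy" (degrees; the focal length in pixels is half the picture's height over the tangent of half this angle, whatever the lens; pixels are square), "cx", "cy" (the principal point, pixels), "k1" (the pictures are not rectified: a ray, as slopes to the right and down, at radius r is drawn at 1 + k1 r^2 times it, then the intrinsics apply), "xyz" and "orientation" of the camera in the world. Camera axes: x right, y up, looking along -z (the intrinsics and any distortion apply to the point x, -y, -z); pixel columns grow to the right and rows downward; lengths in m; the calibration is good to about 2 mm. A picture is of the moment at which its call begins.
- manip.hand_in(): hands the job in; it is judged then, once.
Trained networks look in a picture, given as the dict that the camera call returned (one of the last four; its "shot" number tells which), for a name from the list of things; names that differ only in an ending like _2 or _b are one class to them, and where a whole thing is asked for, a point or a joint stands for the part that bears it (a point fixed in the world has none). Each returns a list of dicts, best first, with "score" (0 to 1); they miss things now and then, are a little off and sometimes report something else, mostly with a low value. They report only what shows in the picture. A call takes as long as a camera call.
- manip.look_for(picture, name): "box" ([left, top, width, height] as shares, 0 to 1, of the picture: columns of its width, rows of its height, round what is visible of it).
- manip.trace(picture, name): "mask" (384x512 bool, what is visible of it) and "box" ([left, top, width, height] as shares, 0 to 1, of the picture: columns of its width, rows of its height, round what is visible of it).
- manip.place_of(picture, name): "at" ([column, row] as shares, 0 to 1, of the picture: columns of its width, rows of its height: a listed point, or the origin of a listed thing).
The state is a dict: "clock": time; "joint_positions": joint angles; "joint_vel": joint speeds; "joint_efforts": joint torques, N m; "tool_pos": TCP position; "ee_rot": TCP orientation; "ft_force": force on the tool from outside, world axes, zero at the start; "moment": the same for the moment, N m; "gripper_width": finger opening in m; "finger_force": force on a finger pad.
Only numpy, scipy, OpenCV 4.12 (cv2) and the standard library are available. Lean on these libraries where they do the work, as an engineer would, in place of code of your own. Each camera call takes 0.05 s, during which the arm holds its last target. There are 200 camera calls.

### The job

A plastic test bar is lying in the marking jig. Swing the jig's keeper bar shut over it until it clicks into its detent, then press the black plunger head down all the way to its stop, by feel, and hold it there a moment so that the marker prints on the bar, and let it spring back up. Press firmly but with less than 30 N, and leave the mouse, the spanner and the jar where they are.

Things in the scene. Friction and masses are not known exactly. Their poses are not given: they have to be found in the camera images.
- jig: The marking jig, fixed to the bench: grey base plate 150 (its x) x 230 (its y) x 14 mm; origin at the centre of its underside, z up. The white test bar lies along y on the middle, its top 26 to 48 mm above the bench (differs each run). Plunger at x 0, y +65 mm, on a 44 mm wide arm 85 to 105 mm high from a column at x +52. Keeper at y -70 mm: hinge post at x +50, catch post (48 mm high) at x -62.
- keeper_hinge (a point): Point on the keeper bar's upright hinge axis at the bar's mid height, 54.5 mm above the bench; fixed, at x +50, y -70 mm of the jig.
- keeper_knob (a point): Centre of the top of the keeper's black upright finger knob (16 mm diameter, 40 mm tall, from 59 to 99 mm above the bench), 95 mm from the hinge axis. The steel bar itself (14 mm wide, 9 mm thick, reaching 122 mm from the hinge) lies level, its underside 50 mm above the bench.
- keeper (a joint): Keeper bar angle, rad: 0 = shut (bar points from the hinge along the jig's -x, across the test bar, on its end stop). It opens anticlockwise seen from above, the knob going towards the jig's -y, up to 1.6, and stays where left. The sprung detent's bump is met from about 0.11 to 0.02 rad and takes about 2 to 3 N at the knob; below 0.02 it is home.
- head_top (a point): Centre of the flat top of the plunger's black mushroom head (38 mm diameter, top face 30 mm across, 168 mm above the bench when up). The head moves straight down with the ram.
- ram: The plunger's steel rod (12 mm diameter) carrying the head; origin at the marker tip, 56 mm above the bench when up. Pressing the head first lowers the ram 8 to 30 mm against a weak spring (2 to 3 N) until the tip meets the test bar (how far must be felt); then the head sinks 7 mm into the ram against a strong spring (6 to 10 N) onto a hard stop.
- head (a joint): How far the head has sunk into the ram, m: 0 = up, 0.007 = on its hard stop. It only moves once the marker tip rests on the test bar.
- mouse: Bystander: black computer mouse, 105 x 60 x 32 mm, origin at the centre of its underside.
- spanner: Bystander: steel spanner 140 mm long lying flat along its own x, origin at the centre of its underside.
- jar: Bystander: small white jar with a black lid, 52 mm diameter, 60 mm tall, origin at the centre of its underside.

How it is judged:
By the outcome, as a careful person would: the job done as asked, in the order asked, and still so for the second after the job is handed in, with the robot touching nothing.
It also fails if it takes over 48 s, if anything falls off the work surface, if the arm or the gripper's body presses on something with over 40 N, if the wrist force passes 120 N, or if a joint passes its speed limit or range.

## Working session

There is one attempt and no reset: what is moved stays moved. The work goes in short steps, Python scripts to look and compute and a tool call to move; the robot and the scene stay as the last step left them, time stands still between calls to the robot, and variables do not carry over. Pictures are saved under pics/ and viewed, at most 10 in all, crops included, and the job is handed in when it is done.

Besides the shell and the picture viewer there is one more tool, called after "Call:" by a JSON object that holds its "method" and its "body". carry_out: Moves the arm, as the interface text tells. Its arguments: {"type":"object","properties":{"steps":{"type":"array"},"newtons":{"type":"number"}},"required":["steps"]}

```bash
mkdir -p pics
cat > h.py <<'E'
import numpy as np, cv2
from scipy.spatial.transform import Rotation as R
from cell import manip
def ray(p,at):
    f=192/np.tan(np.radians(p["fovy"])/2)
    K=np.array([[f,0,p["cx"]],[0,f,p["cy"]],[0,0,1.]])
    u=cv2.undistortPoints(np.array([[[at[0],at[1]]]],float),K,np.array([p["k1"],0,0,0.]))[0,0]
    d=R.from_quat(p["orientation"]).apply([u[0],-u[1],-1.])
    return np.array(p["xyz"]),d
def at_z(p,at,z):
    o,d=ray(p,at); return o+d*(z-o[2])/d[2]
def at_depth(p,at):
    o,d=ray(p,at); c,r=int(round(at[0])),int(round(at[1])); return o+d*float(p["depth"][r,c])
def save(p,n): cv2.imwrite("pics/"+n+".png",p["frame"][:,:,::-1])
E
python3 - <<'E'
from h import *
s=manip.state(); print(manip.tip_reach,s)
for n in("top","side"):
    p=manip.grab_frame(n); save(p,n+"0"); print(n,p["xyz"],p["fovy"],p["k1"])
    for k,z in(("head_top",.168),("keeper_knob",.099),("keeper_hinge",.0545),("jig",0),("ram",.056),("mouse",0),("spanner",0),("jar",0)):
        for r in manip.place_of(p,k)[:2]:
            a=np.array(r["at"])*[512,384]; print(k,round(r["score"],2),a.round(1),at_z(p,a,z).round(4),at_depth(p,a).round(4))
E
```

```text
0.017 {'clock': 0.0, 'joint_positions': array([-1.23258223e+00,  3.51284400e-01,  1.65247154e+00,  1.46255149e-05,
        1.13907840e+00, -8.46050735e-02]), 'joint_vel': array([-0.00207374, -0.00068939,  0.00022673, -0.00044599, -0.00039634,
        0.00136868]), 'joint_efforts': array([ 2.18585847e-04, -5.06103587e+01, -2.91402572e+01, -1.29314744e-04,
        4.54240522e-03, -5.37170692e-06]), 'tool_pos': array([ 0.22559772, -0.50124345,  0.24771399]), 'ee_rot': array([ 9.77736555e-01,  2.09835275e-01, -7.19284424e-05, -6.16699128e-04]), 'ft_force': array([-0.31596307,  0.51091682,  0.93220693]), 'moment': array([-0.04268437, -0.05456551, -0.00421234]), 'finger_force': 0.0, 'gripper_width': 0.08519855982742561}
top [0.48390972 0.12871966 0.85624071] 55.86525218180862 -0.00641269326825565
head_top 0.76 [333.6 159.6] [ 0.5757 -0.0206  0.168 ] [ 0.5756 -0.0205  0.1685]
keeper_knob 0.56 [423.6 201.1] [ 0.493  -0.2187  0.099 ] [ 4.941e-01 -2.639e-01  3.000e-04]
keeper_hinge 0.61 [385.9 166.8] [ 0.5716 -0.1602  0.0545] [ 0.5708 -0.1576  0.0616]
jig 0.98 [341.6 179.8] [ 0.5495 -0.074   0
[... 391 characters left out ...]
  0.0155]
side [0.12327769 0.55945745 0.5664724 ] 47.13329522855296 -0.14014725287963578
head_top 0.57 [312.8 143.7] [ 0.5698 -0.0112  0.168 ] [ 0.5691 -0.0103  0.1686]
keeper_knob 0.75 [397.5 153.5] [ 0.4912 -0.2049  0.099 ] [ 0.4931 -0.2089  0.0966]
keeper_hinge 0.96 [350.5 165.9] [ 0.5728 -0.1548  0.0545] [ 0.5671 -0.1458  0.0609]
jig 0.7 [333.3 205.7] [ 0.5516 -0.0724  0.    ] [ 0.5422 -0.0585  0.0124]
ram 0.65 [309.4 193.9] [ 0.5678 -0.0078  0.056 ] [ 0.5835 -0.0278  0.038 ]
mouse 0.55 [239.  235.6] [0.6242 0.1343 0.    ] [0.5956 0.1586 0.0323]
spanner 0.62 [342.3 257.3] [0.4416 0.0423 0.    ] [0.4388 0.0468 0.0049]
jar 0.64 [304.9 174.5] [ 0.6753 -0.1232  0.    ] [0.5739 0.0023 0.1041]
```

View pics/top0.png

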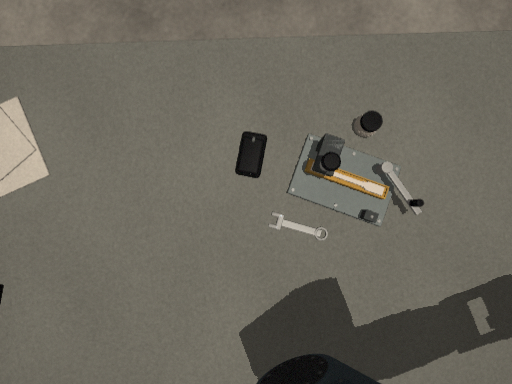

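View pics/side0.png

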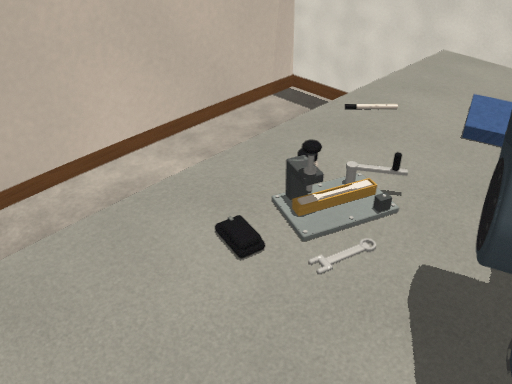

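Top picture: head at about (331,161), knob (417,203), hinge (387,167), catch post (369,215), the plate between (308,135) and (378,222). Both views agree with the detections to about 1 cm, so I'll refine using the depth.

```bash
cat >> h.py <<'E'
def cloud(p):
    f=192/np.tan(np.radians(p["fovy"])/2); K=np.array([[f,0,p["cx"]],[0,f,p["cy"]],[0,0,1.]])
    g=np.stack(np.meshgrid(np.arange(512.),np.arange(384.)),-1).reshape(-1,1,2)
    u=cv2.undistortPoints(g,K,np.array([p["k1"],0,0,0.]))[:,0]
    d=p["depth"].reshape(-1,1)*np.c_[u[:,0],-u[:,1],-np.ones(len(u))]
    P=R.from_quat(p["orientation"]).apply(d)+p["xyz"]; P[p["depth"].ravel()==0]=np.nan
    return P
def near(P,c,r,lo,hi): return P[(np.hypot(*(P[:,:2]-c).T)<r)&(P[:,2]>lo)&(P[:,2]<hi)]
E
python3 - <<'E'
from h import *
for n in("top","side"):
    p=manip.grab_frame(n);P=cloud(p)
    for k,c,r,lo,hi in(("head",(.573,-.016),.06,.160,.176),("knob",(.492,-.212),.05,.09,.106),("hinge",(.572,-.157),.015,.05,.075)):
        q=near(P,c,r,lo,hi); 
        if len(q): print(n,k,len(q),q.mean(0).round(4),((q.min(0)+q.max(0))/2).round(4),np.ptp(q,axis=0).round(3))
    q=near(P,(.55,-.074),.16,.010,.019)[:,:2].astype(np.float32)
    (c,wh,a)=cv2.minAreaRect(q); print(n,"plate",np.round(c,4),np.round(wh,4),a,len(q))
    q=near(P,(.52,-.19),.09,.055,.068)[:,:2].astype(np.float32)
    print(n,"bar",cv2.minAreaRect(q),len(q))
    for k in("keeper","head","ram"):
        m=manip.trace(p,k)
        if m:
            m=m[0]; rr,cc=np.nonzero(m["mask"]); print(n,k,m["score"],cc.min(),cc.max(),rr.min(),rr.max())
    z=cv2.resize(p["frame"][110:240,260:450],None,fx=4,fy=4,interpolation=cv2.INTER_CUBIC);cv2.imwrite(f"pics/{n}1.png",z[:,:,::-1])
E
```

```text
top head 302 [ 0.5735 -0.0145  0.1678] [ 0.5746 -0.0153  0.1664] [0.037 0.036 0.011]
top knob 57 [ 0.4912 -0.2094  0.0984] [ 0.4914 -0.2104  0.0965] [0.013 0.015 0.012]
top hinge 126 [ 0.5709 -0.1585  0.0608] [ 0.5708 -0.1593  0.0577] [0.026 0.024 0.015]
top plate [ 0.5462 -0.075 ] [0.231  0.2948] 68.36487579345703 4123
top bar ((0.5237098336219788, -0.18687915802001953), (0.13471129536628723, 0.024613728746771812), 30.023189544677734) 434
top keeper 0.6 380 422 161 213
top ram 0.55 322 341 152 171
side head 187 [ 0.5716 -0.0088  0.1654] [ 0.573  -0.0112  0.1642] [0.034 0.035 0.008]
side knob 35 [ 0.4895 -0.2055  0.0949] [ 0.49   -0.2071  0.0945] [0.014 0.014 0.007]
side hinge 105 [ 0.5695 -0.1539  0.0575] [ 0.5702 -0.1572  0.056 ] [0.025 0.026 0.012]
side plate [ 0.5504 -0.0728] [0.2314 0.1535] 68.74285888671875 2797
side bar ((0.5257440209388733, -0.18580573797225952), (0.13378000259399414, 0.02726459875702858), 32.1519660949707) 299
side keeper 0.79 346 407 153 174
side head 0.52 301 321 139 156
side ram 0.8 302 320 140 192
```

View pics/top1.png

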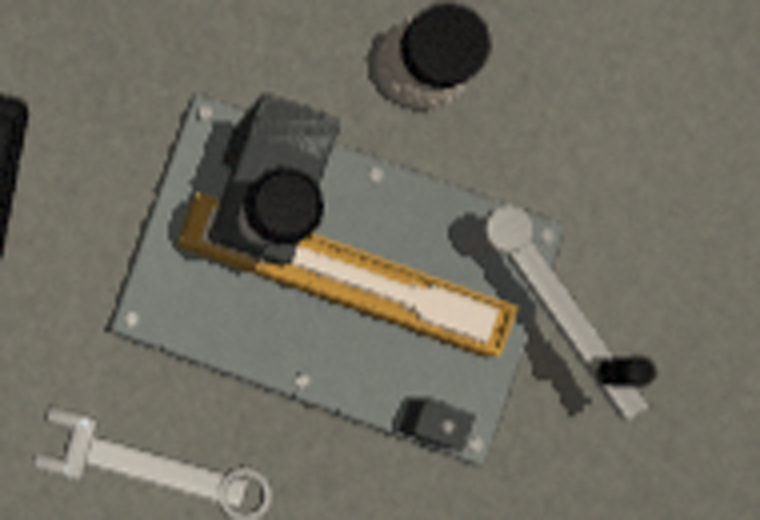

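The fitted jig centre is about (0.550, -0.074) with yaw -21.5°. That gives the hinge at (0.571, -0.157) and the head at (0.574, -0.013), and both match what I measured. The knob radius comes out at 95.7 mm against the 95 mm given, and the keeper angle is about 0.96 rad. I'll move to a standoff behind the knob with the gripper shut.

Call:
{"method": "carry_out", "body": {"steps": [[0, 0.037, -0.012, 0, 0], [0, 0.037, -0.012, 0, 0], [0, 0.037, -0.012, 0, 0], [0, 0.037, -0.012, 0, 0], [0, 0.037, -0.012, 0, 0], [0, 0.037, -0.012, 0, 0], [0, 0.037, -0.012, 0, 0], [0, 0.037, -0.012, 0, 0], [0, 0.037, -0.012, 0, 0], [0, 0.035, -0.012, 0, 0]], "newtons": 40}}

```text
clock: 2.3
tool_pos: [0.5132, -0.2398, 0.2484]
ee_rot: [0.978, 0.21, 0.0, 0.0]
ft_force: [-0.2, -0.6, 0.7]
gripper_width: 0.0003
finger_force: 0.0
```

Call:
{"method": "carry_out", "body": {"steps": [[0, 0, 0, 0.04, -0.08], [0, 0, 0, 0.04, -0.075], [0, 0, 0, 0.04, 0], [0, 0, 0, 0.03, 0], [0, 0, 0, 0.012, 0], [0, 0, 0, 0, 0]]}}

```text
clock: 2.9
tool_pos: [0.5116, -0.2409, 0.0853]
ee_rot: [0.959, 0.285, -0.001, -0.001]
ft_force: [-0.9, 0.2, 0.9]
gripper_width: -0.0003
finger_force: 0.0
```

```bash
cat > plan.py <<'E'
from h import *
H=np.array([.571,-.157]); s=manip.state(); p=s["tool_pos"]; q=s["ee_rot"]
yaw=2*np.arctan2(q[1],q[0]); th0=yaw+np.pi/2  # push dir = tool -y
print(p.round(4),"push deg",np.degrees(th0).round(1))
def pose(a,gap):  # keeper angle a, centre offset behind knob centre
    r=np.radians(158.5)+a; t=r-np.pi/2
    return H+.095*np.array([np.cos(r),np.sin(r)])-gap*np.array([np.cos(t),np.sin(t)]),t
c,th=p[:2],th0
for a,g in [(.956,.030)]+[(a,.0225) for a in (.95,.83,.71,.59,.47,.35,.23,.15,.1,.05,0)]:
    d,t=pose(a,g); yw=th-np.pi/2
    x=np.array([np.cos(yw),np.sin(yw)]);y=np.array([x[1],-x[0]])
    print(a,"row",((d-c)@x).round(4),((d-c)@y).round(4),0,round(-(t-th),3)); c,th=d,t
E
python3 plan.py
```

```text
[ 0.5116 -0.2409  0.0853] push deg 123.1
0.956 row 0.0007 -0.0075 0 -0.003
0.95 row -0.0001 -0.0081 0 0.006
0.83 row -0.002 -0.0115 0 0.12
0.71 row -0.002 -0.0115 0 0.12
0.59 row -0.002 -0.0115 0 0.12
0.47 row -0.002 -0.0115 0 0.12
0.35 row -0.002 -0.0115 0 0.12
0.23 row -0.002 -0.0115 0 0.12
0.15 row -0.0015 -0.0077 0 0.08
0.1 row -0.001 -0.0048 0 0.05
0.05 row -0.001 -0.0048 0 0.05
0 row -0.001 -0.0048 0 0.05
```

Call:
{"method": "carry_out", "body": {"steps": [[0, 0, -0.0075, 0, 0], [0, 0, -0.008, 0, 0], [0, -0.001, -0.006, 0, 0.06], [0, -0.001, -0.006, 0, 0.06], [0, -0.001, -0.006, 0, 0.06], [0, -0.001, -0.006, 0, 0.06]]}}

```text
clock: 3.5
tool_pos: [0.489, -0.2085, 0.0878]
ee_rot: [0.986, 0.167, 0.001, 0.001]
ft_force: [-0.2, -0.6, -0.3]
gripper_width: -0.0001
finger_force: 0.4
```

```bash
python3 - <<'E'
from h import *
p=manip.grab_frame("side"); 
z=cv2.resize(p["frame"][100:250,260:450],None,fx=4,fy=4);cv2.imwrite("pics/s2.png",z[:,:,::-1]); print(manip.state()["ft_force"])
E
python3 plan.py | head -1
```

```text
[ 0.39320139 -0.03631667 -0.63465186]
[ 0.4885 -0.2079  0.0876] push deg 109.0
```

View pics/s2.png

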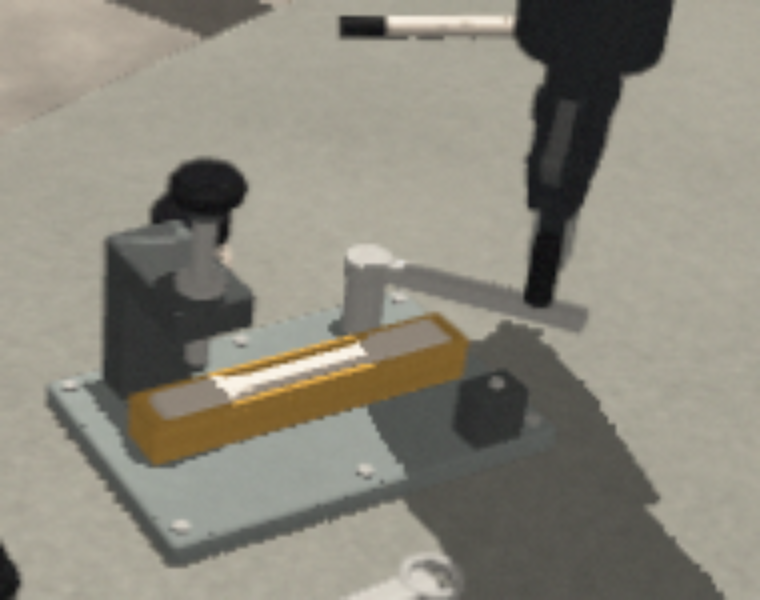

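The finger is right behind the knob (crop 540,265) and the keeper has moved as planned, so I'll keep going along the arc.

Call:
{"method": "carry_out", "body": {"steps": [[0, -0.001, -0.006, 0, 0.06], [0, -0.001, -0.006, 0, 0.06], [0, -0.001, -0.006, 0, 0.06], [0, -0.001, -0.006, 0, 0.06], [0, -0.001, -0.006, 0, 0.06], [0, -0.001, -0.006, 0, 0.06], [0, -0.001, -0.006, 0, 0.06], [0, -0.001, -0.006, 0, 0.06], [0, 0, 0, 0, 0]]}}

```text
clock: 4.45
tool_pos: [0.4751, -0.1622, 0.0872]
ee_rot: [0.998, -0.071, 0.001, 0.0]
ft_force: [0.4, 0.2, -0.1]
gripper_width: -0.0004
finger_force: 0.0
```

```bash
cat > ka.py <<'E'
from h import *
H=np.array([.571,-.157])
for n in("top","side"):
    p=manip.grab_frame(n)
    for r in manip.place_of(p,"keeper_knob")[:1]:
        k=at_z(p,np.array(r["at"])*[512,384],.099)[:2]-H
        print(n,r["score"],np.hypot(*k).round(4),"angle",round((np.arctan2(k[1],k[0])-np.radians(158.5)+3)%(2*np.pi)-3,3))
save(p,"last")
E
python3 ka.py; python3 plan.py
```

```text
top 0.93 0.0945 angle 0.187
side 0.61 0.0918 angle 0.087
[ 0.4751 -0.1629  0.0867] push deg 81.9
0.956 row 0.0426 0.066 0 -0.721
0.95 row -0.0001 -0.0081 0 0.006
0.83 row -0.002 -0.0115 0 0.12
0.71 row -0.002 -0.0115 0 0.12
0.59 row -0.002 -0.0115 0 0.12
0.47 row -0.002 -0.0115 0 0.12
0.35 row -0.002 -0.0115 0 0.12
0.23 row -0.002 -0.0115 0 0.12
0.15 row -0.0015 -0.0077 0 0.08
0.1 row -0.001 -0.0048 0 0.05
0.05 row -0.001 -0.0048 0 0.05
0 row -0.001 -0.0048 0 0.05
```

Call:
{"method": "carry_out", "body": {"steps": [[0, -0.001, -0.005, 0, 0.05], [0, -0.001, -0.005, 0, 0.05], [0, -0.0005, -0.0025, 0, 0.025], [0, -0.0005, -0.0025, 0, 0.025]]}}

```text
clock: 5.05
tool_pos: [0.4749, -0.1475, 0.0864]
ee_rot: [0.989, -0.146, 0.0, 0.0]
ft_force: [-0.2, -0.5, -0.2]
gripper_width: 0.0
finger_force: 0.0
```

Call:
{"method": "carry_out", "body": {"steps": [[0, 0, -0.002, 0, 0.02], [0, 0, -0.002, 0, 0.02]]}}

```text
clock: 5.25
tool_pos: [0.4755, -0.1442, 0.0862]
ee_rot: [0.986, -0.165, -0.001, 0.001]
ft_force: [-10.8, -18.4, 3.2]
gripper_width: -0.0001
finger_force: 10.5
```

Call:
{"method": "carry_out", "body": {"steps": [[0, 0, -0.0015, 0, 0.015], [0, 0, -0.0015, 0, 0.01]]}}

```text
clock: 5.45
tool_pos: [0.4755, -0.1434, 0.0862]
ee_rot: [0.984, -0.177, -0.001, 0.002]
ft_force: [-19.7, -35.8, 3.7]
gripper_width: -0.0001
finger_force: 20.6
```

```bash
python3 ka.py
```

```text
top 0.86 0.0979 angle 0.032
side 0.92 0.0932 angle -0.044
```

The push reached about 40 N, so the bar is on its end stop (the detent needs only 2–3 N). I'll back off and check.

Call:
{"method": "carry_out", "body": {"steps": [[0, 0, 0.006, 0, 0], [0, 0, 0.03, 0, 0], [0, 0, 0.03, 0, 0], [0, 0, 0, -0.05, 0], [0, 0, 0, -0.05, 0], [0, 0, 0, -0.04, 0]]}}

```text
clock: 6.25
tool_pos: [0.4541, -0.2029, 0.2288]
ee_rot: [0.984, -0.178, 0.001, 0.0]
ft_force: [1.3, -0.2, -0.4]
gripper_width: 0.0001
finger_force: 0.0
```

```bash
python3 ka.py
python3 - <<'E'
from h import *
s=manip.state();print(s["tool_pos"],s["ee_rot"],s["ft_force"])
ims=[]
for n in("top","side"):
    p=manip.grab_frame(n);P=cloud(p)
    q=near(P,(.492,-.125),.04,.09,.106);print(n,len(q),q.mean(0).round(4))
    b=near(P,(.518,-.138),.05,.053,.066)[:,:2].astype(np.float32); b=b[np.hypot(*(b-[.571,-.157]).T)>.018]; v=cv2.fitLine(b,cv2.DIST_HUBER,0,.01,.01).ravel(); print("bar angle",np.degrees(np.arctan2(v[1],v[0])),v[2:])
    h=near(P,(.573,-.015),.04,.160,.176);print("head",h.mean(0).round(4),((h.min(0)+h.max(0))/2).round(4))
    ims.append(cv2.resize(p["frame"][100:240,300:430],None,fx=3,fy=3))
cv2.imwrite("pics/both3.png",np.hstack(ims)[:,:,::-1])
E
```

```text
top 0.59 0.0913 angle 0.026
side 0.71 0.0953 angle -0.021
[ 0.45408963 -0.20258871  0.22656973] [ 9.84089126e-01 -1.77674412e-01  6.07381444e-04  1.65205151e-04] [ 0.69842232 -0.01499201 -0.14035079]
top 53 [ 0.4829 -0.1237  0.0986]
bar angle -22.673 [ 0.5172633  -0.13735987]
head [ 0.5735 -0.0147  0.1679] [ 0.5747 -0.0153  0.1667]
side 51 [ 0.4826 -0.1196  0.0957]
bar angle -25.440815 [ 0.51428914 -0.13220748]
head [ 0.5718 -0.0088  0.1654] [ 0.5738 -0.0115  0.1645]
```

View pics/both3.png

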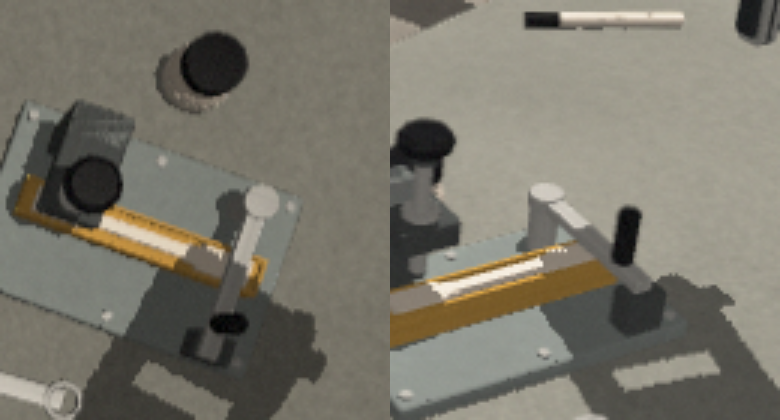

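The keeper is shut: the bar lies over the catch post, and the knob at (0.483, -0.122) is exactly where the shut position puts it. Next I'll move over the head.

Call:
{"method": "carry_out", "body": {"steps": [[0, 0.0077, -0.0365, 0, 0], [0, 0.0077, -0.0365, 0, 0], [0, 0.0077, -0.0365, 0, 0], [0, 0.0077, -0.0365, 0, 0], [0, 0.0077, -0.0365, 0, 0], [0, 0.0077, -0.0365, 0, 0], [0, 0, 0, 0.01, 0], [0, 0, 0, 0.01, 0], [0, 0, 0, 0.01, 0], [0, 0, 0, 0, 0]]}}

```text
clock: 7.55
tool_pos: [0.5725, -0.0144, 0.1941]
ee_rot: [0.984, -0.178, -0.002, 0.0]
ft_force: [-0.4, 0.5, 0.2]
gripper_width: -0.0006
finger_force: 0.0
```

Call:
{"method": "carry_out", "body": {"steps": [[0, 0, 0, 0.004, 0], [0, 0, 0, 0.004, 0], [0, 0, 0, 0.003, 0], [0, 0, 0, 0.002, 0], [0, 0, 0, 0, 0]]}}

```text
clock: 8.05
tool_pos: [0.5739, -0.0138, 0.1833]
ee_rot: [0.984, -0.178, 0.0, 0.0]
ft_force: [-0.4, -1.0, 1.4]
gripper_width: -0.0003
finger_force: 0.7
```

Call:
{"method": "carry_out", "body": {"steps": [[0, 0, 0, 0.002, 0], [0, 0, 0, 0.002, 0], [0, 0, 0, 0, 0]]}}

```text
clock: 8.35
tool_pos: [0.574, -0.0136, 0.1792]
ee_rot: [0.984, -0.178, 0.0, 0.0]
ft_force: [0.3, -2.0, 1.4]
gripper_width: 0.0
finger_force: 0.8
```

Call:
{"method": "carry_out", "body": {"steps": [[0, 0, 0, 0.002, 0], [0, 0, 0, 0.001, 0], [0, 0, 0, 0, 0]]}}

```text
clock: 8.65
tool_pos: [0.5739, -0.0136, 0.1762]
ee_rot: [0.984, -0.178, 0.0, -0.0]
ft_force: [0.6, -0.2, 2.4]
gripper_width: 0.0
finger_force: 0.9
```

Call:
{"method": "carry_out", "body": {"steps": [[0, 0, 0, 0.002, 0], [0, 0, 0, 0.001, 0], [0, 0, 0, 0, 0]]}}

```text
clock: 8.95
tool_pos: [0.5739, -0.0136, 0.1732]
ee_rot: [0.984, -0.178, 0.0, -0.0]
ft_force: [0.2, -1.1, 1.0]
gripper_width: -0.0002
finger_force: 0.9
```

Call:
{"method": "carry_out", "body": {"steps": [[0, 0, 0, 0.002, 0], [0, 0, 0, 0, 0]]}}

```text
clock: 9.15
tool_pos: [0.5739, -0.0136, 0.1711]
ee_rot: [0.984, -0.178, -0.0, -0.0]
ft_force: [0.2, -0.3, 2.0]
gripper_width: -0.0001
finger_force: 1.0
```

Call:
{"method": "carry_out", "body": {"steps": [[0, 0, 0, 0.002, 0], [0, 0, 0, 0, 0]]}}

```text
clock: 9.35
tool_pos: [0.5739, -0.0136, 0.1691]
ee_rot: [0.984, -0.178, -0.0, -0.0]
ft_force: [-0.4, -0.8, 1.9]
gripper_width: -0.0
finger_force: 1.0
```

Call:
{"method": "carry_out", "body": {"steps": [[0, 0, 0, 0.002, 0], [0, 0, 0, 0, 0]]}}

```text
clock: 9.55
tool_pos: [0.574, -0.0136, 0.1675]
ee_rot: [0.984, -0.178, 0.0, -0.0]
ft_force: [-0.4, -1.3, 6.9]
gripper_width: 0.0004
finger_force: 3.2
```

Call:
{"method": "carry_out", "body": {"steps": [[0, 0, 0, 0.002, 0], [0, 0, 0, 0, 0]]}}

```text
clock: 9.75
tool_pos: [0.574, -0.0136, 0.1656]
ee_rot: [0.984, -0.178, 0.0, -0.0]
ft_force: [-1.4, 0.6, 7.9]
gripper_width: 0.0001
finger_force: 3.7
```

The tip met the bar at about 0.168, so the stop should be near 0.161.

Call:
{"method": "carry_out", "body": {"steps": [[0, 0, 0, 0.002, 0], [0, 0, 0, 0, 0]]}}

```text
clock: 9.95
tool_pos: [0.574, -0.0136, 0.1637]
ee_rot: [0.984, -0.178, 0.0, -0.0]
ft_force: [-1.5, -0.3, 9.8]
gripper_width: -0.0
finger_force: 4.3
```

Call:
{"method": "carry_out", "body": {"steps": [[0, 0, 0, 0.001, 0], [0, 0, 0, 0, 0]]}}

```text
clock: 10.15
tool_pos: [0.574, -0.0136, 0.1628]
ee_rot: [0.984, -0.178, 0.0, -0.0]
ft_force: [-2.2, -0.5, 8.5]
gripper_width: -0.0
finger_force: 4.5
```

Call:
{"method": "carry_out", "body": {"steps": [[0, 0, 0, 0.0005, 0], [0, 0, 0, 0, 0]]}}

```text
clock: 10.35
tool_pos: [0.5741, -0.0136, 0.1624]
ee_rot: [0.984, -0.178, 0.0, -0.0]
ft_force: [-2.0, -1.0, 9.1]
gripper_width: 0.0002
finger_force: 4.7
```

Call:
{"method": "carry_out", "body": {"steps": [[0, 0, 0, 0.0005, 0], [0, 0, 0, 0, 0]]}}

```text
clock: 10.55
tool_pos: [0.574, -0.0136, 0.162]
ee_rot: [0.984, -0.178, 0.0, -0.0]
ft_force: [-3.3, -0.8, 9.8]
gripper_width: -0.0003
finger_force: 4.8
```

Call:
{"method": "carry_out", "body": {"steps": [[0, 0, 0, 0.0005, 0], [0, 0, 0, 0, 0]]}}

```text
clock: 10.75
tool_pos: [0.5741, -0.0136, 0.1616]
ee_rot: [0.984, -0.178, 0.0, -0.0]
ft_force: [-2.5, 0.2, 10.6]
gripper_width: -0.0002
finger_force: 5.2
```

Call:
{"method": "carry_out", "body": {"steps": [[0, 0, 0, 0.0004, 0], [0, 0, 0, 0, 0]]}}

```text
clock: 10.95
tool_pos: [0.5741, -0.0136, 0.1615]
ee_rot: [0.984, -0.178, 0.0, -0.0]
ft_force: [-3.5, 0.7, 12.4]
gripper_width: -0.0002
finger_force: 6.8
```

Call:
{"method": "carry_out", "body": {"steps": [[0, 0, 0, 0.0004, 0], [0, 0, 0, 0, 0]]}}

```text
clock: 11.15
tool_pos: [0.5742, -0.0136, 0.1614]
ee_rot: [0.984, -0.178, 0.001, -0.0]
ft_force: [-5.3, -0.1, 17.2]
gripper_width: 0.0001
finger_force: 8.3
```

Call:
{"method": "carry_out", "body": {"steps": [[0, 0, 0, 0.0003, 0], [0, 0, 0, 0, 0]]}}

```text
clock: 11.35
tool_pos: [0.5743, -0.0136, 0.1614]
ee_rot: [0.984, -0.178, 0.001, -0.0]
ft_force: [-6.1, -0.3, 19.2]
gripper_width: -0.0002
finger_force: 9.5
```

It's on the hard stop at about 19 N. I'll hold for a second, then release slowly and retreat.

Call:
{"method": "carry_out", "body": {"steps": [[0, 0, 0, 0, 0], [0, 0, 0, 0, 0], [0, 0, 0, 0, 0], [0, 0, 0, 0, 0], [0, 0, 0, 0, 0], [0, 0, 0, 0, 0], [0, 0, 0, 0, 0], [0, 0, 0, 0, 0], [0, 0, 0, 0, 0], [0, 0, 0, 0, 0]]}}

```text
clock: 12.35
tool_pos: [0.5743, -0.0136, 0.1614]
ee_rot: [0.984, -0.178, 0.001, -0.0]
ft_force: [-5.7, -0.1, 18.8]
gripper_width: -0.0002
finger_force: 9.5
```

Call:
{"method": "carry_out", "body": {"steps": [[0, 0, 0, -0.005, 0], [0, 0, 0, -0.006, 0], [0, 0, 0, -0.006, 0], [0, 0, 0, -0.006, 0], [0, 0, 0, -0.006, 0], [0, 0, 0, -0.02, 0], [0, 0, 0, -0.03, 0], [0, 0, 0, -0.03, 0], [0, -0.04, 0, 0, 0], [0, -0.04, 0, 0, 0]]}}

```text
clock: 13.35
tool_pos: [0.4981, 0.0146, 0.269]
ee_rot: [0.984, -0.178, 0.0, -0.0]
ft_force: [0.4, -0.0, 0.3]
gripper_width: 0.0
finger_force: 0.0
```

```bash
python3 ka.py
python3 - <<'E'
from h import *
s=manip.state();print(s["tool_pos"],s["ft_force"],s["clock"])
ims=[]
for n in("top","side"):
    p=manip.grab_frame(n);P=cloud(p)
    h=near(P,(.573,-.015),.025,.11,.176);print("head",np.percentile(h[:,2],90) if len(h) else None)
    ims.append(cv2.resize(p["frame"][100:240,300:430],None,fx=3,fy=3))
cv2.imwrite("pics/both4.png",np.hstack(ims)[:,:,::-1])
E
```

```text
side 0.8 0.0986 angle -0.06
[0.49866881 0.01461547 0.269078  ] [ 0.26754269 -0.11879433  0.40510105] 13.55
head None
head 0.16729527377709766
```

View pics/both4.png

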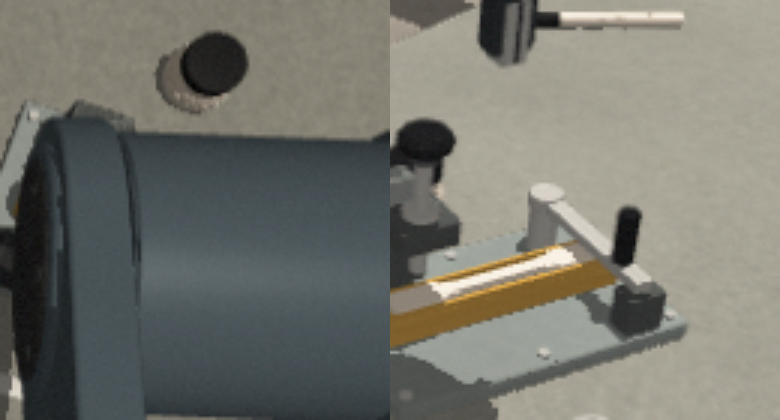

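The side view shows the head back up at 0.167 m and the keeper still shut over the catch post. The arm is touching nothing.

```bash
python3 -c "from cell import manip; print(manip.hand_in())"
```

```text
the job is handed in; nothing more can be done
None
```

The job is handed in: the keeper is shut on its end stop (about 40 N for a moment there), the plunger was held on its hard stop at about 19 N for just over a second and sprang back up, and I never touched the mouse, spanner or jar; I didn't look for the printed mark itself, and the hand-in gave no verdict.

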